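Snap the retaining clip onto the pivot pin

ROBOT

A 6-joint arm with a two-finger parallel gripper is mounted at the origin on the work surface. World frame = base frame: x ahead of the robot, y to its left, z up, the work surface at z = 0. Lengths are in m, angles in rad, forces in N, time in s.
With the tool pointing down it reaches from about 0.275 to 0.725 m from the base axis. Payload 15.9 kg.
Tool frame: the origin (TCP) lies on the mounting face of the last link; the fingertips stand 173 mm ahead of it and the grasp point (between the pads) lies 155 mm ahead of it; x points along the fingers, y is the direction in which the jaws open and shut, and the axes are right-handed (so a half turn about x gives the same grasp; the last joint's range is limited). The gripper opens to 85 mm and grips with 20 to 120 N. Pads are 22 mm wide; open, the fingers measure 114 mm over their backs; the gripper's body (76 mm by 85 mm) begins 54 mm behind the grasp point. The pads swing forward as they close: fully open they stand 13 mm farther back than shut.
Start: joints at [-1.141, 0.213, -0.034, 1.323, 0, 1.571], TCP at [0.208, -0.455, 0.405] pointing down, gripper open.
Joint ranges: [-2.98, 2.98], [-0.74, 1.72], [-1.14, 1.35], [-2.1, 2.04], [-1.57, 1.44], [-3.14, 3.14]. Speed limits (rad/s): [1.89, 1.89, 2.39, 2.57, 3.14, 3.14].

INTERFACE

Orientations are given as a unit quaternion [w, x, y, z].
In Python, from workcell import arm, vision, recognise gives the robot as it stands.
- The arm moves only by the tool servo_tool, never from a script. Its argument "commands" is text: rows parted by semicolons, each of 5 numbers parted by spaces: the closure, from 0 (fully open) to 1 (shut), then the shift along the tool's x, y, z in m, then the turn about the tool's x in degrees. A call has 1 to 12 rows; each row is the pose to reach, as a shift and turn from the pose commanded when the call began, along the tool's axes at that moment; what a row does not reach only later rows make up. A row lasts 1/8 s, in which the tool goes at most 62.5 mm and 10.7 degrees, less where a joint would pass 70% of its speed; a pose out of reach is approached as far as the arm can. A call with a gripper value outside its range is refused whole. The fingers move at their own pace and stop on an object; "newtons" is the grip in N (left out, the last holds). Time passes only in rows, so rows that repeat a pose let the fingers close. It gives the time, the measured TCP pose, the force and the opening at its end, in the units of the state.
- arm.sense(): the state, without advancing time (a new reading comes with each control period).
- vision.get_image(name): name is "scene" or "top" or "wrist"; returns a dict with "img" (384x512x3 uint8, blue, green, red), "z_map" (384x512 float32, m along the optical axis (not along the pixel's ray), 0 where there is no reading), "K" (3x3 intrinsics, pixels), "k1" (the pictures are not rectified: a ray, as slopes to the right and down, at radius r is drawn at 1 + k1 r^2 times it, then the intrinsics apply), "camera_from_world" (4x4, takes a point from world to camera coordinates). Camera axes: x right, y up, looking along -z (the intrinsics and any distortion apply to the point x, -y, -z); pixel columns grow to the right and rows downward; lengths in m; the calibration is good to about 2 mm. A picture is of the moment at which its call begins.
- arm.sign_off(): hands the job in, once; it reports no verdict.
Trained networks look in a picture, given as the dict that the camera call returned (one of the last four; its "shot" number tells which), for a name from the list of things; names that differ only in an ending like _2 or _b are one class to them, and where a whole thing is asked for, a point or a joint stands for the part that bears it (a point fixed in the world has none). Each returns a list of dicts, best first, with "score" (0 to 1); they miss things now and then, are a little off and sometimes report something else, mostly with a low value. They report only what shows in the picture. A call takes as long as a camera call. They do not tell look-alikes from the thing itself.
- recognise(picture, target): "extent" ([left, top, right, bottom] in pixels, round what is visible of it).
The state is a dict: "t": time; "joint_positions": joint angles; "joint_vel": joint speeds; "tau": joint torques, N m; "position": TCP position; "eef_rot": TCP orientation; "force": force on the tool from outside, world axes, zero at the start; "moment": the same for the moment, N m; "opening": finger opening in m.
Only numpy, scipy, OpenCV 4.12 (cv2) and the standard library are available. Lean on these libraries where they do the work, as an engineer would, in place of code of your own. Each camera call takes 0.05 s, during which the arm holds its last target.

TASK

The pivot pin has slipped down through the bracket: draw it up by its head as far as it will go, so that its groove stands clear of the top plate. Then push the open spring clip that lies on the plate sideways onto the groove until it snaps home round the pin, stopping once it is home rather than forcing it, and leave the other things on the bench where they are.

Things in the scene. Friction and masses are not known exactly. Their poses are not given: they have to be found in the camera images.
- bracket: Grey welded pivot bracket fixed to the bench; place and yaw differ each time. Origin: on the bench (z = 0) on the pin's axis. +x: the way the clip is to be pushed, from the part of the plate where it lies towards the pin; z up. Foot plate on the bench: y -80 to 80 mm, x -190 to 35. A dark link with a second eye sticks out to x = 190 mm, its top 84 mm over the bench, lower than the plate.
- pivot (a point): Point on the pin's axis, level with the upper face of the bracket's flat top plate, 100 mm above the bench; axes as the bracket's. The plate is 15 mm thick, 110 mm wide (y -55 to 55), from x = -175 to 48 mm, its front end rounded, clear but for pin and clip.
- pin (a joint): How far the upright, bright hollow steel pin is drawn up, m: 0 = dropped (starts at 0 to 0.004), 0.016 = fully up at its stop. 0.6 kg, stiff in its bush (10 N of friction: about 16 N draws it up, and it stays where it is left).
- pin_top (a point): Centre of the top of the pin's head, 21 mm above the plate when dropped, 37 mm when fully up. The head is a plain upright cylinder, 44 mm in diameter, 28 mm tall, its upper part free to be gripped from above.
- groove (a point): Point on the pin's axis at mid-height of its groove, which lies under the head: 34 mm in diameter, 10.5 mm tall. Fully up, the groove reaches from 1.5 mm below to 9 mm above the plate's face, so the clip on the plate slides straight in; with the pin more than 2 mm lower the head blocks it.
- clip: E-shaped retaining clip of dark spring steel, 7 mm thick, about 135 g, lying flat and loose on the plate, mouth roughly towards the pin, up to 15 mm off line and 0.45 rad askew. Origin: centre of its round seat, on the underside; +x out of the mouth, z up. From above: a ring about the origin, 83 mm outer diameter, band 12 mm wide, open in front. Home = origin on the pin's axis, flat on the plate.
- clip_back (a point): Middle of the clip's straight back edge (64 mm long, at clip x = -46 mm), at half thickness: where to push with fingertips just over the plate; the clip is too wide to grip well. Two fingertips side by side pushing here also square it up bit by bit. A stop prong, 14 mm wide, reaches from here to clip x = -17.7 mm and meets the groove when home. Centre of mass: about x = -17 mm.
- jaw_l (a joint): Spread of the clip's +y jaw, rad: 0 relaxed, about 0.08 as its tip passes the groove, nearly 0 again when home. The push rises to 10 to 18 N over some 10 mm while the jaws spread, falls as they close behind the pin, then rises hard as the prong meets the groove.
- jaw_r (a joint): The same for the -y jaw. The jaws' round tips (radius 6.5 mm) stand at clip x = 13.6, y = +-20 mm when relaxed; the mouth between them is 27 mm wide and the 34 mm groove has to spread it. Foremost point of the jaws: clip x = 26 mm.
- bolt: Bystander: loose hex bolt 120 mm long, lying on the bench beside the bracket.
- spanner: Bystander: loose spanner 220 mm long, lying on the bench.
- hammer: Bystander: loose hammer 300 mm long, lying on the bench.
- spray: Bystander: blue spray can of 60 mm diameter, 170 mm tall, standing on the bench.
Things that resemble listed ones, but are neither listed nor needed, are in the scene too. Of the things shaped like the clip, the steel one is meant.

How it is judged:
By the outcome, as a careful person would: the job done as asked, in the order asked, and still so for the second after the job is handed in, with the robot touching nothing.
It also fails if it takes over 64 s, if anything falls off the work surface, if the arm or the gripper's body presses on something with over 40 N, if the wrist force passes 120 N, or if a joint passes its speed limit or range.

## Working session

There is one attempt and no reset: what is moved stays moved. The work goes in short steps, Python scripts to look and compute and a tool call to move; the robot and the scene stay as the last step left them, time stands still between calls to the robot, and variables do not carry over. Pictures are saved under pics/ and viewed, and the job is handed in when it is done.

Besides the shell and the picture viewer there is one more tool, called after "Emit:" by a JSON object that holds its "api" and its "payload", one argument or row to a line. servo_tool: Moves the arm, as the interface text tells. Its arguments: {"type":"object","properties":{"commands":{"type":"string"},"newtons":{"type":"number"}},"required":["commands"]}

```bash
mkdir -p pics; ls; cat > h.py <<'E'
import numpy as np,cv2
from workcell import arm,vision,recognise
def look(name,fn=None):
    p=vision.get_image(name)
    if fn: cv2.imwrite('pics/'+fn,p['img'])
    return p
def world(p,u,v,z=None,depth=None):
    """pixel -> world; either plane world z or z_map depth"""
    u=np.atleast_1d(np.float64(u));v=np.atleast_1d(np.float64(v))
    K=np.array(p['K']);dist=np.array([p['k1'],0,0,0],float)
    s=cv2.undistortPoints(np.stack([u,v],1)[:,None],K,dist)[:,0]
    d=np.stack([s[:,0],-s[:,1],-np.ones(len(s))],1)
    T=np.linalg.inv(p['camera_from_world']);R=T[:3,:3];c=T[:3,3]
    w=d@R.T
    if z is not None: t=(z-c[2])/w[:,2]
    else:
        t=p['z_map'][v.round().astype(int),u.round().astype(int)] if depth is None else depth
    return c+w*np.reshape(t,(-1,1))
def proj(p,X):
    X=np.atleast_2d(X);T=np.array(p['camera_from_world'])
    c=X@T[:3,:3].T+T[:3,3]
    return cv2.projectPoints(c*[1,-1,-1],np.zeros(3),np.zeros(3),np.array(p['K']),np.array([p['k1'],0,0,0],float))[0][:,0]
E
python3 - <<'E'
from h import *
for n in ('scene','top'):
    p=look(n,n+'1.png')
    for t in ('bracket','pin_top','clip','spray','hammer'):
        print(n,t,[(round(d['score'],2),np.round(d['extent']).tolist()) for d in recognise(p,t)][:4])
print(arm.sense())
E
```

```text
pics
scene bracket [(0.64, [212.0, 152.0, 332.0, 306.0])]
scene pin_top [(0.91, [244.0, 181.0, 264.0, 202.0])]
scene clip [(0.81, [201.0, 348.0, 257.0, 383.0]), (0.74, [300.0, 309.0, 353.0, 358.0]), (0.65, [360.0, 276.0, 411.0, 315.0])]
scene spray [(0.64, [153.0, 137.0, 187.0, 213.0])]
scene hammer [(0.74, [276.0, 166.0, 371.0, 254.0])]
top bracket [(0.63, [250.0, 174.0, 273.0, 196.0]), (0.26, [194.0, 179.0, 221.0, 198.0])]
top pin_top [(0.83, [253.0, 174.0, 270.0, 198.0]), (0.34, [201.0, 157.0, 231.0, 172.0])]
top clip [(0.85, [144.0, 82.0, 179.0, 118.0]), (0.85, [120.0, 219.0, 155.0, 250.0]), (0.74, [127.0, 154.0, 160.0, 192.0]), (0.57, [190.0, 159.0, 230.0, 201.0])]
top spray [(0.85, [323.0, 116.0, 368.0, 161.0])]
top hammer [(0.61, [171.0, 244.0, 306.0, 288.0]), (0.4, [203.0, 157.0, 230.0, 172.0]), (0.25, [189.0, 159.0, 231.0, 200.0])]
{'t': 0.6, 'joint_positions': array([-1.14098559e+00,  2.12861974e-01, -3.44143248e-02,  1.32350110e+00,
       -4.67996648e-06,  1.57080973e+00]), 'joint_vel': array([ 7.01517738e-04,  4.76658332e-04,  4.51517852e-05,  3.27254489e-04,
       -5.59169176e-04,  1.76835705e-03]), 'tau': array([-1.21344114e-03, -6.85695076e+01,  4.87201703e+01,  1.57086743e-03,
       -7.84545506e-06, -1.64627062e-05]), 'position': array([ 0.20833841, -0.45449997,  0.40471916]), 'eef_rot': array([-0.1507963 , -0.69084173, -0.15078252,  0.69084211]), 'force': array([-0.32155413,  0.40711414, -0.63542084]), 'moment': array([ 0.01891321, -0.01585898, -0.01469163]), 'opening': 0.08541860109332933}
```

View pics/scene1.png

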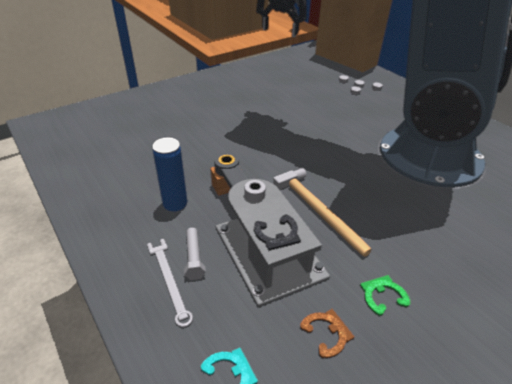

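View pics/top1.png

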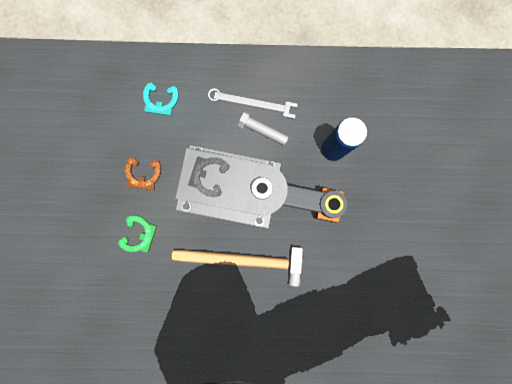

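```bash
python3 - <<'E'
from h import *
p=look('top'); np.save('top.npy',p,allow_pickle=True)
c=p['img'][135:235,170:360]; cv2.imwrite('pics/topz.png',cv2.resize(c,None,fx=4,fy=4,interpolation=cv2.INTER_CUBIC))
vv,uu=np.mgrid[0:384,0:512]
W=world(p,uu.ravel(),vv.ravel()).reshape(384,512,3)
m=(abs(W[...,2]-.1)<.004)&(uu>170)&(uu<300)&(vv>140)&(vv<235)
print(m.sum(), W[m][:,2].mean(), W[m].min(0),W[m].max(0))
r=cv2.minAreaRect((W[m][:,:2]*1000).astype(np.float32)); print(r)
print('pin top depth',W[180:196:4,252:274:4,2].round(3))
print(world(p,[261.5,],[187.5],z=.122), world(p,[334],[205],z=.085))
print(W[160:200:5,190:230:5,2].round(3))
print(np.linalg.inv(p['camera_from_world']).round(3))
E
```

```text
4211 0.10027470030410081 [ 0.52568574 -0.10270223  0.09620868] [0.66395647 0.13301354 0.10399172]
((590.8233032226562, 11.844970703125), (229.84156799316406, 110.02887725830078), 79.84558868408203)
pin top depth [[0.1   0.125 0.123 0.126 0.124 0.103]
 [0.125 0.123 0.125 0.125 0.126 0.1  ]
 [0.125 0.124 0.126 0.123 0.123 0.125]
 [0.113 0.125 0.126 0.125 0.126 0.098]]
[[ 0.57988597 -0.04772462  0.122     ]] [[ 0.54853266 -0.2060511   0.085     ]]
[[0.102 0.102 0.107 0.107 0.109 0.108 0.108 0.099]
 [0.099 0.108 0.108 0.106 0.101 0.101 0.102 0.107]
 [0.102 0.108 0.109 0.098 0.099 0.098 0.107 0.108]
 [0.102 0.107 0.108 0.099 0.099 0.101 0.1   0.099]
 [0.107 0.107 0.1   0.1   0.101 0.098 0.101 0.1  ]
 [0.103 0.108 0.108 0.101 0.1   0.106 0.099 0.1  ]
 [0.099 0.102 0.107 0.106 0.108 0.107 0.107 0.101]
 [0.099 0.099 0.102 0.1   0.109 0.106 0.098 0.1  ]]
[[ 0.019  0.997 -0.081  0.509]
 [-1.     0.019  0.007 -0.028]
 [ 0.009  0.081  0.997  0.855]
 [ 0.     0.     0.     1.   ]]
```

View pics/topz.png

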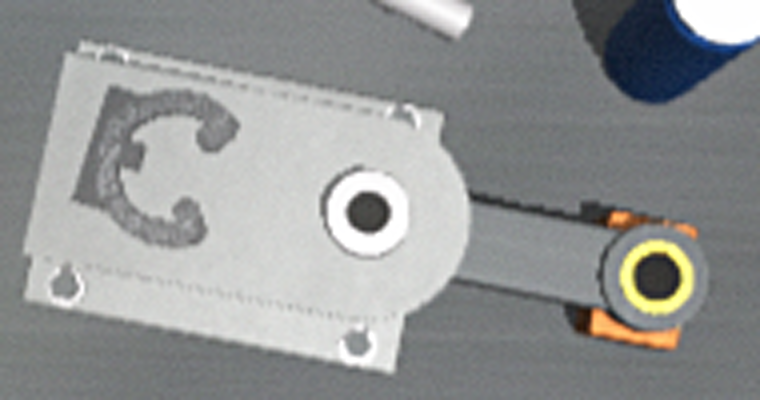

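```bash
cat >> h.py <<'E'
from scipy.spatial.transform import Rotation as Ro
def tool():
    s=arm.sense();q=s['eef_rot'];return np.array(s['position']),Ro.from_quat([q[1],q[2],q[3],q[0]]).as_matrix(),s
def plan(P,yaw):
    """shift in tool axes and turn for TCP world P, tool y at world yaw (mod pi)"""
    x,R,s=tool()
    y=R[:,1];cur=np.arctan2(y[1],y[0]);d=(yaw-cur+np.pi/2)%np.pi-np.pi/2
    # tool x points down: + turn lowers the yaw
    t=-d if R[2,0]<0 else d
    sh=R.T@(np.array(P)-x)
    print('shift mm',(sh*1000).round(1),'turn deg',np.degrees(t).round(1),'cur yaw deg',np.degrees(cur).round(1),'downness',R[:,0].round(4),'j6',s['joint_positions'][5])
E
python3 - <<'E'
from h import *
p=np.load('top.npy',allow_pickle=True).item()
vv,uu=np.mgrid[0:384,0:512]
W=world(p,uu.ravel(),vv.ravel()).reshape(384,512,3)
m=(W[...,2]>.115)&(uu>245)&(uu<285)&(vv>165)&(vv<210)
cnt=max(cv2.findContours(m.astype(np.uint8),cv2.RETR_EXTERNAL,cv2.CHAIN_APPROX_NONE)[0],key=cv2.contourArea)
(cu,cv),r=cv2.minEnclosingCircle(cnt); e=cv2.fitEllipse(cnt);print(cu,cv,r,e,W[m][:,2].mean())
for a in((cu,cv),e[0]):print(world(p,*a,z=.125))
b=np.radians(-100.15); piv=world(p,*e[0],z=.125)[0]
g=cv2.cvtColor(p['img'],cv2.COLOR_BGR2GRAY)
L=np.array([[np.cos(b),np.sin(b)],[-np.sin(b),np.cos(b)]])
for zz in (.107,):
  Wc=world(p,uu.ravel(),vv.ravel(),z=zz).reshape(384,512,3)
  l=(Wc[...,:2]-piv[:2])@L.T
  k=(l[...,0]>-168)&(l[...,0]*1000>-168)&(l[...,0]*1000<-40)&(abs(l[...,1]*1000)<50)
  print('grey',np.percentile(g[k],[5,20,50,80]))
  k&=g<(np.percentile(g[k],5)+np.percentile(g[k],80))/2
  n,lab,st,_=cv2.connectedComponentsWithStats(k.astype(np.uint8)); i=1+st[1:,4].argmax();k=lab==i
  q=l[k]*1000;print(k.sum(),cv2.minAreaRect(q.astype(np.float32)),q.mean(0),q.min(0),q.max(0))
yaw=b+np.pi/2
plan([piv[0],piv[1],.38],yaw)
E
```

```text
261.5 187.5 10.606701850891113 ((261.61737060546875, 187.46511840820312), (19.71567153930664, 20.621829986572266), 178.23532104492188) 0.1332347795994443
[[ 0.57959418 -0.04764548  0.125     ]]
[[ 0.5796709  -0.04788554  0.125     ]]
grey [115. 144. 195. 206.]
721 ((-114.97796630859375, 6.010322570800781), (84.15422821044922, 73.1380615234375), 84.58306884765625) [-119.85940509    7.0134565 ] [-153.56508172  -37.02821913] [-75.87694852  46.94220075]
shift mm [  24.7 -214.9 -507. ] turn deg -55.2 cur yaw deg -65.4 downness [-0.  0. -1.] j6 1.5707791735282202
```

Emit:
{"api": "servo_tool", "payload": {
  "commands": "0 0.0 -0.025 -0.060 -8;0 0.005 -0.05 -0.115 -18;0 0.01 -0.07 -0.17 -28;0 0.01 -0.095 -0.225 -38;0 0.015 -0.12 -0.28 -48;0 0.02 -0.14 -0.335 -55.2;0 0.025 -0.165 -0.39 -55.2;0 0.025 -0.19 -0.445 -55.2;0 0.025 -0.215 -0.5 -55.2;0 0.025 -0.215 -0.507 -55.2;0 0.025 -0.215 -0.507 -55.2"
}}

```text
t: 2.02
position: [0.5798, -0.0477, 0.3793]
eef_rot: [-0.454, -0.542, -0.454, 0.542]
force: [-1.3, 0.2, 0.9]
opening: 0.086
```

```bash
python3 - <<'E'
from h import *
p=look('wrist','w1.png'); np.save('w1.npy',p,allow_pickle=True)
plan([.5797,-.0478,.277],np.radians(-10.15))
print(arm.sense()['t'],np.linalg.inv(p['camera_from_world']).round(3))
E
```

```text
shift mm [102.6   0.3  -0.6] turn deg -0.0 cur yaw deg -10.2 downness [-4.e-04 -1.e-04 -1.e+00] j6 1.6655104607780156
2.075 [[ 0.984  0.17   0.047  0.591]
 [-0.176  0.95   0.256  0.017]
 [-0.001 -0.261  0.965  0.349]
 [ 0.     0.     0.     1.   ]]
```

View pics/w1.png

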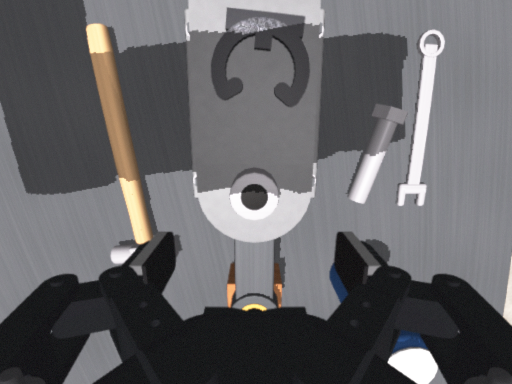

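```bash
python3 - <<'E'
from h import *
p=np.load('w1.npy',allow_pickle=True).item()
vv,uu=np.mgrid[0:384,0:512]
W=world(p,uu.ravel(),vv.ravel()).reshape(384,512,3)
m=(W[...,2]>.119)&(W[...,2]<.135)&(uu>220)&(uu<290)&(vv>150)&(vv<230)
cnt=max(cv2.findContours(m.astype(np.uint8),cv2.RETR_EXTERNAL,cv2.CHAIN_APPROX_NONE)[0],key=cv2.contourArea)
P=W[m];print(m.sum(),'z',np.median(P[:,2]),cv2.minEnclosingCircle((P[:,:2]*1000).astype(np.float32)),P.mean(0))
pl=(abs(W[...,2]-.1)<.004)&(uu>180)&(uu<330)&(vv<250);Q=W[pl]
print('plate z',np.median(Q[:,2]))
print('plate rows edges y:')
b=np.radians(-100.15);L=np.array([[np.cos(b),np.sin(b)],[-np.sin(b),np.cos(b)]])
l=(W[...,:2]-[.5797,-.0478])@L.T*1000
for r in range(40,180,20):
    k=pl[r]; print(r,l[r][k][[0,-1]].round(1).tolist())
c=(W[...,2]>.1035)&(W[...,2]<.112)&(l[...,0]<-50)&(l[...,0]>-170)&(abs(l[...,1])<54)
n,lab,st,_=cv2.connectedComponentsWithStats(cv2.medianBlur(c.astype(np.uint8),3)); c=lab==1+st[1:,4].argmax()
q=l[c];print(c.sum(),cv2.minAreaRect(q.astype(np.float32)),q.min(0),q.max(0))
E
```

```text
1893 z 0.12562962593970714 ((579.0615234375, -46.82090377807617), 21.82154083251953) [ 0.57922983 -0.04589931  0.12555162]
plate z 0.10081285473847887
plate rows edges y:
40 [[-131.9, -55.1], [-132.0, 53.7]]
60 [[-116.0, -56.0], [-115.7, 54.2]]
80 [[-99.4, -55.6], [-99.4, 53.4]]
100 [[-82.5, -54.6], [-82.6, 53.5]]
120 [[-65.2, -54.8], [-65.3, 54.3]]
140 [[-47.3, -55.9], [-47.4, 54.5]]
160 [[-28.8, -55.9], [-29.2, 54.0]]
4842 ((-109.03936767578125, 4.415813446044922), (83.02989196777344, 86.87655639648438), 85.36189270019531) [-154.28126894  -37.04342212] [-65.81395185  45.79991345]
```

Emit:
{"api": "servo_tool", "payload": {
  "commands": "0 0.05 0.0 0 0;0 0.085 0.001 0 0;0 0.100 0.001 0 0;0 0.102 0.001 0 0;1 0.102 0.001 0 0;1 0.102 0.001 0 0;1 0.102 0.001 0 0;1 0.102 0.001 0 0;1 0.102 0.001 0 0;1 0.102 0.001 0 0;1 0.102 0.001 0 0",
  "newtons": 70
}}

```text
t: 3.45
position: [0.5796, -0.0478, 0.2778]
eef_rot: [-0.453, -0.542, -0.454, 0.543]
force: [-11.6, 1.8, 4.4]
opening: 0.0414
```

Emit:
{"api": "servo_tool", "payload": {
  "commands": "1 -0.002 -0.0005 0 0;1 -0.004 -0.0005 0 0;1 -0.006 -0.0005 0 0;1 -0.008 -0.0005 0 0;1 -0.010 -0.0005 0 0;1 -0.010 -0.0005 0 0"
}}

```text
t: 4.2
position: [0.5795, -0.0478, 0.2872]
eef_rot: [-0.453, -0.542, -0.454, 0.543]
force: [-7.6, 2.2, -11.6]
opening: 0.041
```

Moving with about 16 N against the grip; continue in small steps towards the stop.

Emit:
{"api": "servo_tool", "payload": {
  "commands": "1 -0.001 0 0 0;1 -0.002 0 0 0;1 -0.002 0 0 0"
}}

```text
t: 4.58
position: [0.5795, -0.0478, 0.2891]
eef_rot: [-0.453, -0.542, -0.454, 0.543]
force: [-7.5, 1.2, -14.0]
opening: 0.0417
```

Emit:
{"api": "servo_tool", "payload": {
  "commands": "1 -0.001 0 0 0;1 -0.001 0 0 0"
}}

```text
t: 4.82
position: [0.5795, -0.0478, 0.2901]
eef_rot: [-0.453, -0.542, -0.454, 0.543]
force: [-6.6, 1.8, -13.7]
opening: 0.0417
```

Emit:
{"api": "servo_tool", "payload": {
  "commands": "1 -0.001 0 0 0;1 -0.001 0 0 0"
}}

```text
t: 5.08
position: [0.5795, -0.0478, 0.2911]
eef_rot: [-0.453, -0.542, -0.454, 0.543]
force: [-7.4, 1.6, -13.9]
opening: 0.0415
```

Emit:
{"api": "servo_tool", "payload": {
  "commands": "1 -0.001 0 0 0;1 -0.001 0 0 0"
}}

```text
t: 5.32
position: [0.5795, -0.0478, 0.2921]
eef_rot: [-0.453, -0.542, -0.454, 0.543]
force: [-7.0, 1.4, -13.0]
opening: 0.0414
```

```bash
python3 - <<'E'
from h import *
p=look('wrist','w2.png')
vv,uu=np.mgrid[0:384,0:512]
W=world(p,uu.ravel(),vv.ravel()).reshape(384,512,3)
d=np.hypot(W[...,0]-.5797,W[...,1]+.0478)
m=(d<.02)&(W[...,2]>.11);print(m.sum(),np.percentile(W[m][:,2],[10,30,50,70,90]), arm.sense()['force'])
pl=(abs(W[...,2]-.1)<.004)&(W[...,1]<.06)&(d>.03); print(np.median(W[pl][:,2]))
E
```

```text
10320 [0.1371315  0.13792583 0.19818251 0.20722469 0.21560178] [ -6.53998981   1.06192499 -15.00602529]
0.10083576170825499
```

View pics/w2.png

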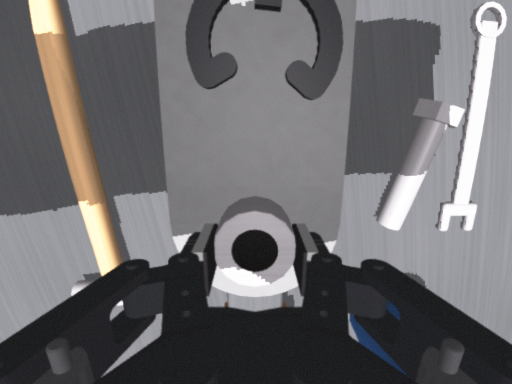

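Emit:
{"api": "servo_tool", "payload": {
  "commands": "1 0 0 0 0;1 0 0 0 0;1 -0.001 0 0 0;1 -0.0015 0 0 0;1 -0.0015 0 0 0",
  "newtons": 100
}}

```text
t: 6.0
position: [0.5795, -0.0478, 0.2928]
eef_rot: [-0.453, -0.542, -0.455, 0.543]
force: [-2.6, 1.1, -26.1]
opening: 0.0404
```

```bash
cat > zt.py <<'E'
from h import *
p=look('wrist')
vv,uu=np.mgrid[0:384,0:512]
W=world(p,uu.ravel(),vv.ravel()).reshape(384,512,3)
d=np.hypot(W[...,0]-.5795,W[...,1]+.0478)
m=(d<.021)&(W[...,2]>.11)&(W[...,2]<.15)&(vv>150)
h,e=np.histogram(W[m][:,2],np.arange(.11,.15,.001));print(dict(zip(e.round(3),h)))
pl=(abs(W[...,2]-.1)<.004)&(W[...,1]<.06)&(d>.03); print(np.median(W[m&(abs(W[...,2]-e[h.argmax()])<.003)][:,2]),np.median(W[pl][:,2]),arm.sense()['force'])
E
python3 zt.py
```

```text
{np.float64(0.11): np.int64(0), np.float64(0.111): np.int64(0), np.float64(0.112): np.int64(0), np.float64(0.113): np.int64(0), np.float64(0.114): np.int64(0), np.float64(0.115): np.int64(0), np.float64(0.116): np.int64(0), np.float64(0.117): np.int64(0), np.float64(0.118): np.int64(0), np.float64(0.119): np.int64(0), np.float64(0.12): np.int64(0), np.float64(0.121): np.int64(0), np.float64(0.122): np.int64(0), np.float64(0.123): np.int64(0), np.float64(0.124): np.int64(0), np.float64(0.125): np.int64(0), np.float64(0.126): np.int64(0), np.float64(0.127): np.int64(0), np.float64(0.128): np.int64(0), np.float64(0.129): np.int64(0), np.float64(0.13): np.int64(0), np.float64(0.131): np.int64(0), np.float64(0.132): np.int64(0), np.float64(0.133): np.int64(0), np.float64(0.134): np.int64(0), np.float64(0.135): np.int64(3), np.float64(0.136): np.int64(229), np.float64(0.137): np.int64(2007), np.float64(0.138): np.int64(2124), np.float64(0.139): np.int64(232), np.float64(0.14): np.int64(12), np.float64(0.141): np.int64(15), np.float64(0.142): np.int64(13), np.float64(0.143): np.int64(10), np.float64(0.144): np.int64(11), np.float64(0.145): np.int64(12), np.float64(0.146): np.int64(16), np.float64(0.147): np.int64(10), np.float64(0.148): np.int64(12)}
0.13802337527551573 0.10083840240433298 [ -1.54776298   2.39932464 -25.00120663]
```

Emit:
{"api": "servo_tool", "payload": {
  "commands": "1 -0.001 0 0 0;1 -0.001 0 0 0"
}}

```text
t: 6.3
position: [0.5797, -0.0478, 0.2929]
eef_rot: [-0.453, -0.541, -0.455, 0.543]
force: [2.7, 0.8, -39.2]
opening: 0.0403
```

```bash
python3 zt.py | tail -1
```

```text
0.13801699767179876 0.10083634641679164 [  2.05577011   0.8840079  -38.76146275]
```

Emit:
{"api": "servo_tool", "payload": {
  "commands": "1 0.0015 0 0 0;1 0.0015 0 0 0;0 0.0015 0 0 0;0 0.0015 0 0 0;0 0.0015 0 0 0;0 0.0015 0 0 0;0 -0.02 0 0 0;0 -0.06 0 0 0;0 -0.1 0 0 0;0 -0.1 0 0 0",
  "newtons": 60
}}

```text
t: 7.6
position: [0.5808, -0.048, 0.3984]
eef_rot: [0.455, 0.544, 0.452, -0.541]
force: [0.2, 0.8, -0.8]
opening: 0.0855
```

```bash
cat > lk.py <<'E'
from h import *
import sys
nm=sys.argv[1]
p=look('wrist',nm+'.png'); np.save(nm+'.npy',p,allow_pickle=True)
vv,uu=np.mgrid[0:384,0:512]
W=world(p,uu.ravel(),vv.ravel()).reshape(384,512,3)
d=np.hypot(W[...,0]-.5795,W[...,1]+.0478)
m=(d<.024)&(W[...,2]>.11)&(W[...,2]<.15)
b=np.radians(-100.15);L=np.array([[np.cos(b),np.sin(b)],[-np.sin(b),np.cos(b)]])
t=(d<.03)&(W[...,2]>.13)&(W[...,2]<.145); print('pin n',t.sum())
if t.sum()>50:
    P=W[t];print('pin z',np.median(P[:,2]),cv2.minEnclosingCircle((P[:,:2]*1000).astype(np.float32)))
l=(W[...,:2]-[.5793,-.0473])@L.T*1000
pl=(abs(W[...,2]-.1)<.003)&(abs(l[...,1])<50)&(l[...,0]<-30)&(l[...,0]>-170);zp=np.median(W[pl][:,2]);print('plate z',zp)
c=(W[...,2]>zp+.0035)&(W[...,2]<zp+.011)&(l[...,0]<30)&(l[...,0]>-175)&(abs(l[...,1])<56)
n,lab,st,_=cv2.connectedComponentsWithStats(cv2.medianBlur(c.astype(np.uint8),3)); c=lab==1+st[1:,4].argmax()
q=l[c];print(c.sum(),cv2.minAreaRect(q.astype(np.float32)),q.min(0),q.max(0))
x,R,s=tool();print('tool in bracket',L@(x[:2]-[.5793,-.0473])*1000,x[2],'t',s['t'],'F',s['force'].round(1))
E
python3 lk.py w3
```

```text
pin n 1811
pin z 0.1379327019299952 ((578.9461059570312, -46.83008575439453), 21.91497230529785)
plate z 0.10084517982674307
4008 ((-108.35098266601562, 5.136547088623047), (82.91458892822266, 86.23096466064453), 84.1138916015625) [-154.39040437  -36.46250929] [-65.35192597  45.72923101]
tool in bracket [0.42573847 1.27981646] 0.3964418300472292 t 7.65 F [-1.   0.5 -0.4]
```

View pics/w3.png

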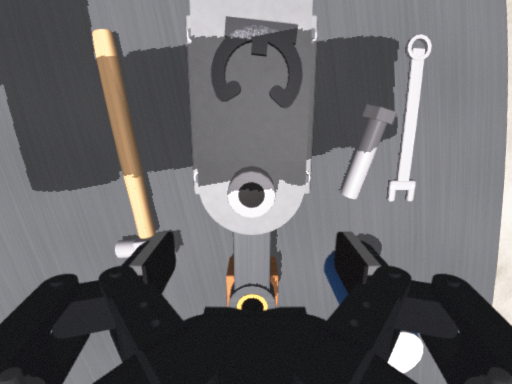

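```bash
python3 - <<'E'
from h import *
b=np.radians(-100.15);L=np.array([[np.cos(b),np.sin(b)],[-np.sin(b),np.cos(b)]])
P=np.array([.5793,-.0473])+L.T@[-.176,.007]
plan([*P,.30],b+np.pi/2)
E
```

```text
shift mm [  96.5    5.4 -176.4] turn deg -0.0 cur yaw deg -10.2 downness [ 2.7e-03 -3.0e-04 -1.0e+00] j6 1.6660159928879128
```

Emit:
{"api": "servo_tool", "payload": {
  "commands": "0.67 0 0.0055 -0.05 0;0.67 0 0.0055 -0.1 0;0.67 0 0.0055 -0.15 0;0.67 0.02 0.0055 -0.1765 0;0.67 0.06 0.0055 -0.1765 0;0.67 0.0965 0.0055 -0.1765 0;0.67 0.0965 0.0055 -0.1765 0"
}}

```text
t: 8.52
position: [0.6155, 0.1247, 0.2955]
eef_rot: [-0.453, -0.54, -0.455, 0.544]
force: [-0.5, -0.6, 0.6]
opening: 0.0282
```

```bash
python3 lk.py w4; python3 - <<'E'
from h import *
look('scene','s4.png')
p=look('scene');i=p['img'];cv2.imwrite('pics/s4z.png',cv2.resize(i[130:330,180:360],None,fx=3,fy=3))
plan([.58,-.047,.28],np.radians(-10.15))
E
```

```text
pin n 0
plate z 0.10093168322334706
1806 ((-180.5238494873047, 13.585308074951172), (40.365821838378906, 116.50028228759766), 79.50735473632812) [-241.31936434  -16.67335576] [-122.61663987   24.40126365]
tool in bracket [-175.84260275    6.00453637] 0.29785545565368293 t 8.575 F [-0.1  0.4  2.1]
shift mm [ 20.   -6.1 175.7] turn deg -0.0 cur yaw deg -10.2 downness [ 1.4e-03  3.0e-04 -1.0e+00] j6 1.948171996615922
```

View pics/w4.png

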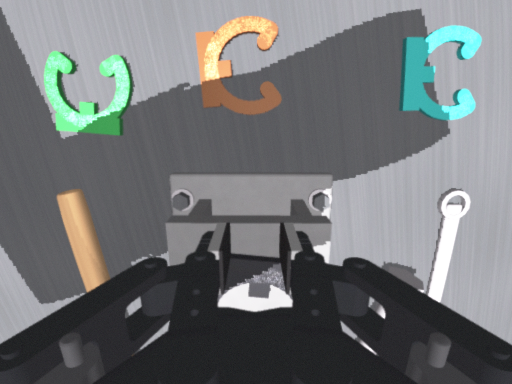

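View pics/s4z.png

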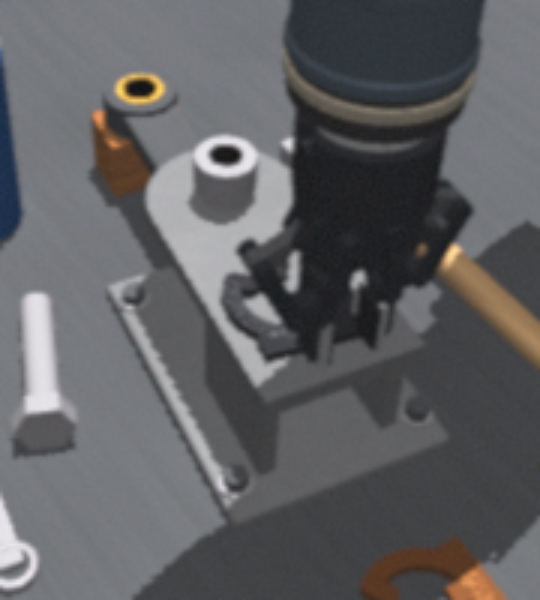

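Emit:
{"api": "servo_tool", "payload": {
  "commands": "0.67 -0.05 0 0 0;0.67 -0.08 0 0 -10;0.67 -0.08 0 0 -20;0.67 -0.08 0 0 -30;0.67 -0.08 0 0 -40;0.67 -0.08 0 0 -50;0.67 -0.08 0 0 -60;0.67 -0.08 0 0 -70;0.67 -0.08 0 0 -80;0.67 -0.08 0 0 -90"
}}

```text
t: 9.93
position: [0.6169, 0.1248, 0.3806]
eef_rot: [0.705, 0.061, 0.704, -0.06]
force: [0.3, 0.5, 0.6]
opening: 0.0283
```

Emit:
{"api": "servo_tool", "payload": {
  "commands": "0.67 0 0 0 -10;0.67 0 0 0 -20;0.67 0 0 0 -30;0.67 0 0 0 -40;0.67 0 0 0 -50;0.67 0 0 0 -60;0.67 0 0 0 -70;0.67 0 0 0 -80;0.67 0 0 0 -90;0.67 0 0 0 -90"
}}

```text
t: 11.18
position: [0.6169, 0.1248, 0.3803]
eef_rot: [0.543, -0.454, 0.542, 0.453]
force: [0.6, -0.5, 0.0]
opening: 0.028
```

```bash
python3 lk.py w5; python3 - <<'E'
from h import *
b=np.radians(-100.15);L=np.array([[np.cos(b),np.sin(b)],[-np.sin(b),np.cos(b)]])
P=np.array([.5793,-.0473])+L.T@[-.176,.007]
plan([*P,.285],b+np.pi/2)
E
```

```text
pin n 0
plate z 0.10085315718244445
4007 ((-115.5789794921875, 5.596355438232422), (83.48127746582031, 72.21033477783203), 84.52656555175781) [-154.01442725  -37.0435794 ] [-76.8174854   46.37881969]
tool in bracket [-176.02319679    6.66027581] 0.38000330110274433 t 11.225 F [-0.9  0.6  0.3]
shift mm [95.  -0.2 -0.1] turn deg -0.3 cur yaw deg 169.6 downness [ 1.8e-03  4.0e-04 -1.0e+00] j6 -1.189516768822458
```

View pics/w5.png

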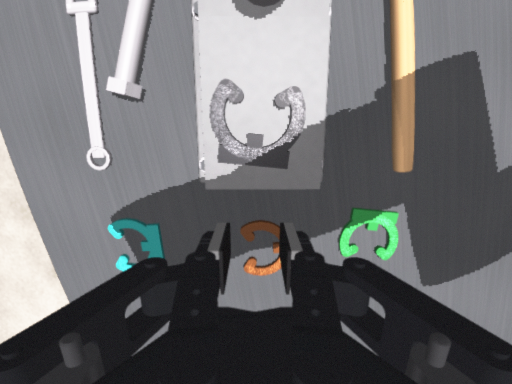

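Emit:
{"api": "servo_tool", "payload": {
  "commands": "0.67 0.05 0 0 0.3;0.67 0.085 0 0 0.3;0.67 0.097 0 0 0.3;0.67 0.097 0 0 0.3;0.67 0.097 0 0 0.3"
}}

```text
t: 11.85
position: [0.6173, 0.1249, 0.2835]
eef_rot: [0.545, -0.452, 0.543, 0.452]
force: [-0.0, -0.7, -0.2]
opening: 0.0287
```

```bash
python3 lk.py w6; python3 - <<'E'
from h import *
p=look('scene');i=p['img'];cv2.imwrite('pics/s6z.png',cv2.resize(i[180:320,200:340],None,fx=4,fy=4))
E
```

```text
pin n 0
plate z 0.10085333363657949
10912 ((-115.57120513916016, 4.702552795410156), (85.25179290771484, 73.32445526123047), 85.69993591308594) [-154.06782203  -38.43799485] [-76.78732385  46.45043655]
tool in bracket [-176.22622532    7.01711146] 0.28342035952173694 t 11.9 F [-0.4 -0.1  0. ]
```

View pics/w6.png

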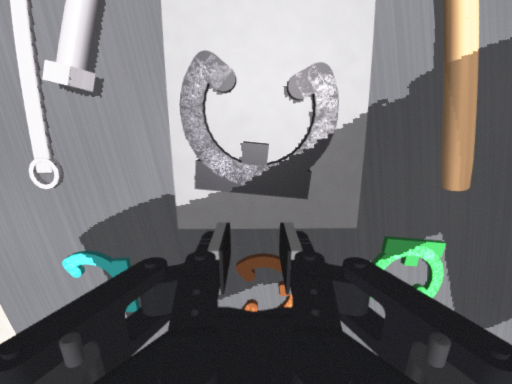

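View pics/s6z.png

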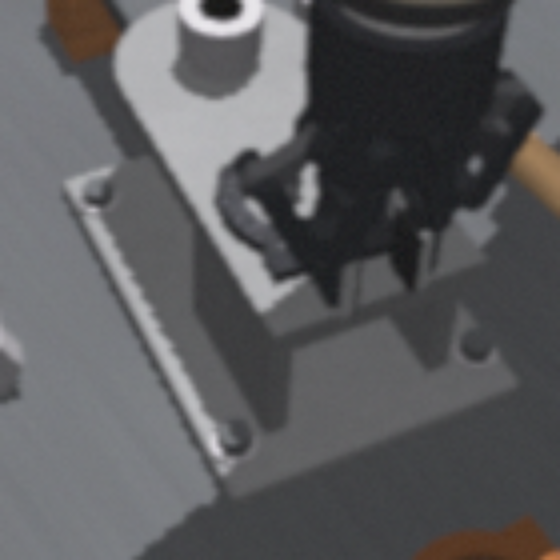

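Emit:
{"api": "servo_tool", "payload": {
  "commands": "0.67 0.002 0 0 0;0.67 0.004 0 0 0;0.67 0.005 0 0 0;0.67 0.005 0 0 0"
}}

```text
t: 12.45
position: [0.6167, 0.1248, 0.2766]
eef_rot: [0.543, -0.452, 0.544, 0.452]
force: [0.9, 0.1, -0.3]
opening: 0.028
```

Emit:
{"api": "servo_tool", "payload": {
  "commands": "0.67 0.001 0 0 0;0.67 0.002 0 0 0;0.67 0.002 0 0 0"
}}

```text
t: 12.82
position: [0.6167, 0.1248, 0.2746]
eef_rot: [0.543, -0.452, 0.544, 0.452]
force: [0.2, -0.5, -0.6]
opening: 0.0279
```

Emit:
{"api": "servo_tool", "payload": {
  "commands": "0.67 0.001 0 0 0;0.67 0.001 0 0 0;0.67 0.001 0 0 0"
}}

```text
t: 13.2
position: [0.6167, 0.1249, 0.2737]
eef_rot: [0.544, -0.452, 0.544, 0.452]
force: [0.5, -0.2, 0.7]
opening: 0.0286
```

Emit:
{"api": "servo_tool", "payload": {
  "commands": "0.67 0.001 0 0 0;0.67 0.001 0 0 0;0.67 0.001 0 0 0"
}}

```text
t: 13.58
position: [0.6167, 0.1249, 0.2731]
eef_rot: [0.544, -0.452, 0.543, 0.452]
force: [-1.7, 0.3, 5.1]
opening: 0.028
```

Emit:
{"api": "servo_tool", "payload": {
  "commands": "0.67 0.001 0 0 0;0.67 0.001 0 0 0;0.67 0.001 0 0 0"
}}

```text
t: 13.95
position: [0.6167, 0.1248, 0.273]
eef_rot: [0.544, -0.452, 0.543, 0.452]
force: [-6.1, -0.5, 17.0]
opening: 0.0281
```

Emit:
{"api": "servo_tool", "payload": {
  "commands": "0.67 -0.0035 0 0 0;0.67 -0.0035 0 0.005 0;0.67 -0.0035 0 0.009 0;0.67 -0.0035 0 0.012 0;0.67 -0.0035 0 0.015 0;0.67 -0.0035 0 0.018 0;0.67 -0.0035 0 0.021 0;0.67 -0.0035 0 0.024 0;0.67 -0.0035 0 0.024 0"
}}

```text
t: 15.08
position: [0.6211, 0.1487, 0.2752]
eef_rot: [0.544, -0.452, 0.543, 0.452]
force: [-0.1, 0.9, 0.3]
opening: 0.0283
```

```bash
python3 lk.py w7
```

```text
pin n 0
plate z 0.10086832862296737
13330 ((-117.1511459350586, 4.637065887451172), (84.63372802734375, 72.08177947998047), 87.98287963867188) [-154.06569611  -37.817398  ] [-80.00520293  46.42399269]
tool in bracket [-200.1124862     6.63901568] 0.27519216246943856 t 15.125 F [0.2 0.2 0.6]
```

View pics/w7.png

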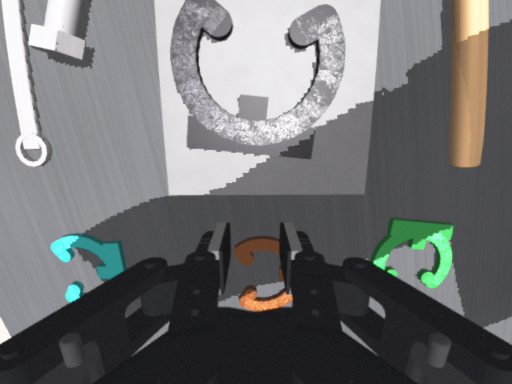

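Emit:
{"api": "servo_tool", "payload": {
  "commands": "0.67 0 0 -0.012 0;0.67 0 0 -0.024 0;0.67 0 0 -0.030 0;0.67 0 0 -0.034 0;0.67 0 0 -0.037 0;0.67 0 0 -0.040 0;0.67 0 0 -0.043 0;0.67 0 0 -0.046 0;0.67 0 0 -0.048 0;0.67 0 0 -0.048 0"
}}

```text
t: 16.38
position: [0.6123, 0.1011, 0.2752]
eef_rot: [0.544, -0.452, 0.544, 0.452]
force: [-0.1, 0.3, -0.7]
opening: 0.0281
```

```bash
python3 lk.py w8
```

```text
pin n 0
plate z 0.10085539195483068
11507 ((-106.19010925292969, 9.032501220703125), (83.4784164428711, 75.65514373779297), 89.62523651123047) [-144.18119567  -32.76829368] [-68.17126491  50.69885276]
tool in bracket [-151.98242011    6.36356001] 0.27519385373083716 t 16.425 F [-0.5 -0.2 -0.1]
```

View pics/w8.png

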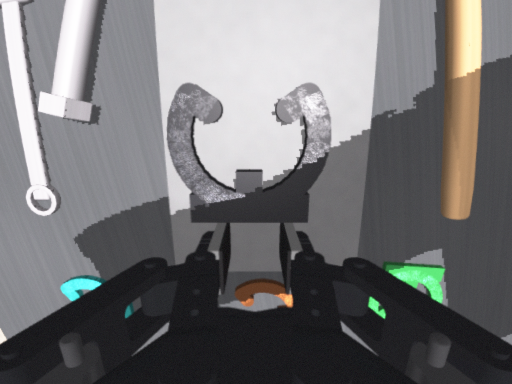

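Emit:
{"api": "servo_tool", "payload": {
  "commands": "0.67 0 0.001 -0.005 0;0.67 0 0.002 -0.010 0;0.67 0 0.003 -0.015 0;0.67 0 0.004 -0.020 0;0.67 0 0.005 -0.025 0;0.67 0 0.006 -0.030 0;0.67 0 0.007 -0.035 0;0.67 0 0.008 -0.040 0;0.67 0 0.009 -0.045 0;0.67 0 0.009 -0.045 0"
}}

```text
t: 17.68
position: [0.5952, 0.0583, 0.2753]
eef_rot: [0.544, -0.452, 0.544, 0.452]
force: [0.5, -0.3, 0.1]
opening: 0.0283
```

```bash
python3 lk.py w9
```

```text
pin n 6664
pin z 0.13785137954132434 ((579.32275390625, -46.31104278564453), 21.802427291870117)
plate z 0.10085519902063506
11491 ((-61.119956970214844, -0.29973602294921875), (83.58629608154297, 75.94908905029297), 89.54265594482422) [-99.2291813 -42.1765772] [-22.92180105  41.41196391]
tool in bracket [-106.9659045    -2.89748791] 0.2752497547311532 t 17.725 F [ 0.  -0.3 -0.8]
```

View pics/w9.png

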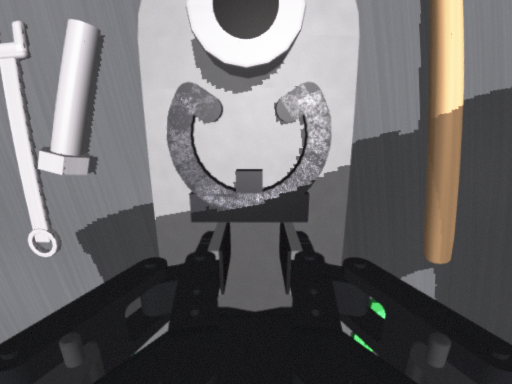

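Emit:
{"api": "servo_tool", "payload": {
  "commands": "0.67 0 0 0.004 0;0.67 0 -0.0026 0.004 0;0.67 0 -0.0026 0 0;0.67 0 -0.0026 -0.006 0;0.67 0 -0.0026 -0.012 0;0.67 0 -0.0026 -0.018 0;0.67 0 -0.0026 -0.022 0;0.67 0 -0.0026 -0.022 0"
}}

```text
t: 18.73
position: [0.5938, 0.0362, 0.2753]
eef_rot: [0.544, -0.452, 0.544, 0.452]
force: [0.5, -0.1, -0.2]
opening: 0.028
```

```bash
python3 lk.py w10
```

```text
pin n 10740
pin z 0.1378937201715497 ((578.9718627929688, -47.116180419921875), 22.061767578125)
plate z 0.1008489943549887
10706 ((-38.86893844604492, -0.5250434875488281), (83.78109741210938, 76.4012222290039), 89.85717010498047) [-77.03413815 -42.44065971] [-0.59598132 41.33926821]
tool in bracket [-84.97411373  -0.39470227] 0.27527553543689354 t 18.775 F [-0.7  0.1 -0.3]
```

View pics/w10.png

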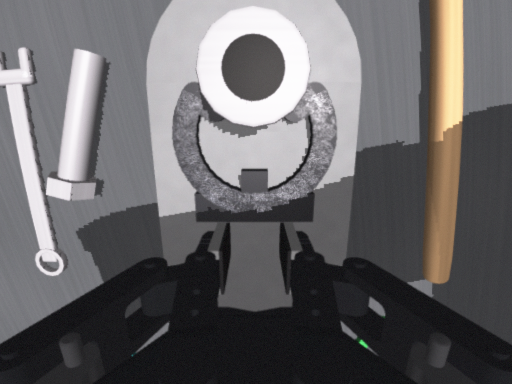

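Emit:
{"api": "servo_tool", "payload": {
  "commands": "0.67 0 0 -0.002 0;0.67 0 0 -0.004 0;0.67 0 0 -0.006 0;0.67 0 0 -0.008 0;0.67 0 0 -0.008 0"
}}

```text
t: 19.4
position: [0.5927, 0.0297, 0.2754]
eef_rot: [0.544, -0.452, 0.542, 0.453]
force: [1.8, 12.2, -0.5]
opening: 0.0277
```

Emit:
{"api": "servo_tool", "payload": {
  "commands": "0.67 0 0 -0.0015 0;0.67 0 0 -0.003 0;0.67 0 0 -0.004 0;0.67 0 0 -0.004 0"
}}

```text
t: 19.9
position: [0.592, 0.0258, 0.2754]
eef_rot: [0.544, -0.452, 0.542, 0.453]
force: [2.1, 13.1, -0.5]
opening: 0.028
```

Emit:
{"api": "servo_tool", "payload": {
  "commands": "0.67 0 0 -0.0015 0;0.67 0 0 -0.003 0;0.67 0 0 -0.004 0;0.67 0 0 -0.004 0"
}}

```text
t: 20.4
position: [0.5912, 0.0216, 0.2754]
eef_rot: [0.544, -0.452, 0.543, 0.453]
force: [1.9, 8.8, -0.5]
opening: 0.0284
```

```bash
python3 lk.py w11
```

```text
pin n 9937
pin z 0.137900984068421 ((579.1420288085938, -47.0953369140625), 21.92398452758789)
plate z 0.10085307923604425
10404 ((-25.551603317260742, 0.7876243591308594), (89.31404113769531, 75.14954376220703), 89.50348663330078) [-63.22364415 -44.00257951] [12.29334965 45.39127984]
tool in bracket [-69.98314551  -0.43917082] 0.2753445869483043 t 20.45 F [ 1.1  8.8 -0.3]
```

View pics/w11.png

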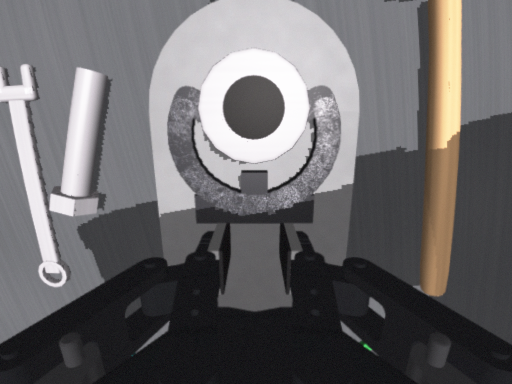

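Emit:
{"api": "servo_tool", "payload": {
  "commands": "0.67 0 0 -0.0015 0;0.67 0 0 -0.003 0;0.67 0 0 -0.004 0;0.67 0 0 -0.004 0"
}}

```text
t: 20.95
position: [0.5904, 0.0172, 0.2753]
eef_rot: [0.544, -0.452, 0.543, 0.453]
force: [1.4, 4.6, -0.9]
opening: 0.0283
```

Emit:
{"api": "servo_tool", "payload": {
  "commands": "0.67 0 0 -0.0015 0;0.67 0 0 -0.003 0;0.67 0 0 -0.004 0;0.67 0 0 -0.004 0"
}}

```text
t: 21.45
position: [0.5895, 0.0127, 0.2752]
eef_rot: [0.543, -0.452, 0.544, 0.452]
force: [0.1, 0.2, -1.1]
opening: 0.0279
```

Emit:
{"api": "servo_tool", "payload": {
  "commands": "0.67 0 0 -0.001 0;0.67 0 0 -0.002 0;0.67 0 0 -0.002 0"
}}

```text
t: 21.82
position: [0.5891, 0.0108, 0.2752]
eef_rot: [0.544, -0.452, 0.544, 0.452]
force: [-0.2, 0.5, 0.5]
opening: 0.0283
```

Emit:
{"api": "servo_tool", "payload": {
  "commands": "0.67 0 0 -0.001 0;0.67 0 0 -0.001 0"
}}

```text
t: 22.08
position: [0.5889, 0.0099, 0.2752]
eef_rot: [0.544, -0.452, 0.544, 0.452]
force: [-0.5, 0.3, -0.3]
opening: 0.0283
```

```bash
python3 lk.py w12
```

```text
pin n 9277
pin z 0.1378817935059956 ((579.1884155273438, -47.254886627197266), 22.06035804748535)
plate z 0.10086297121852429
10080 ((-12.447681427001953, -0.9725151062011719), (85.53361511230469, 75.42912292480469), 89.99029541015625) [-50.16458514 -43.74065387] [25.27162074 41.79035381]
tool in bracket [-58.02225827  -0.59078816] 0.2751960833046954 t 22.125 F [-0.1 -0.6  0.5]
```

View pics/w12.png

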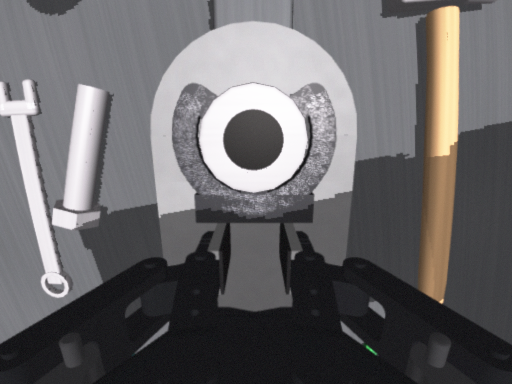

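Emit:
{"api": "servo_tool", "payload": {
  "commands": "0.67 0 0 -0.0008 0;0.67 0 0 -0.0008 0"
}}

```text
t: 22.38
position: [0.5888, 0.0092, 0.2752]
eef_rot: [0.544, -0.452, 0.544, 0.452]
force: [0.4, 0.3, -0.7]
opening: 0.0283
```

Emit:
{"api": "servo_tool", "payload": {
  "commands": "0.67 0 0 -0.0007 0;0.67 0 0 -0.0007 0"
}}

```text
t: 22.62
position: [0.5887, 0.0085, 0.2752]
eef_rot: [0.544, -0.452, 0.544, 0.452]
force: [0.2, 0.7, 0.4]
opening: 0.0279
```

Emit:
{"api": "servo_tool", "payload": {
  "commands": "0.67 0 0 -0.0007 0;0.67 0 0 -0.0007 0"
}}

```text
t: 22.88
position: [0.5886, 0.008, 0.2752]
eef_rot: [0.544, -0.452, 0.543, 0.452]
force: [0.7, 5.0, -0.2]
opening: 0.0282
```

Emit:
{"api": "servo_tool", "payload": {
  "commands": "0.67 0 0 -0.0007 0;0.67 0 0 -0.0007 0"
}}

```text
t: 23.12
position: [0.5885, 0.0077, 0.2753]
eef_rot: [0.544, -0.452, 0.543, 0.453]
force: [0.7, 9.5, -0.7]
opening: 0.028
```

```bash
python3 lk.py w13
```

```text
pin n 9155
pin z 0.13789868362533994 ((579.0941772460938, -47.17994689941406), 21.978748321533203)
plate z 0.10084687912992012
9926 ((-10.888555526733398, -1.1619911193847656), (84.86238098144531, 75.92350006103516), 89.66726684570312) [-48.76516666 -43.63924664] [27.25174056 41.18429975]
tool in bracket [-55.76407145  -0.58623027] 0.27526767151951403 t 23.175 F [ 0.8  8.1 -0.7]
```

Emit:
{"api": "servo_tool", "payload": {
  "commands": "0.67 0 0 -0.0007 0;0.67 0 0 -0.0007 0"
}}

```text
t: 23.42
position: [0.5885, 0.0073, 0.2753]
eef_rot: [0.544, -0.452, 0.543, 0.453]
force: [2.0, 12.9, -1.0]
opening: 0.0281
```

Emit:
{"api": "servo_tool", "payload": {
  "commands": "0.67 0 0 0.004 0;0.67 0 0 0.02 0;0.67 0 0 0.04 0;0.67 -0.04 0 0.06 0;0.67 -0.09 0 0.06 0;0.67 -0.13 0 0.05 0;0.67 -0.13 0 0.05 0;0.67 -0.13 0 0.05 0"
}}

```text
t: 24.42
position: [0.5974, 0.0564, 0.4044]
eef_rot: [0.543, -0.452, 0.544, 0.453]
force: [0.4, -0.4, 0.1]
opening: 0.0285
```

```bash
python3 lk.py w14; python3 - <<'E'
from h import *
p=look('scene','s14.png');i=p['img'];cv2.imwrite('pics/s14z.png',cv2.resize(i[140:280,200:340],None,fx=4,fy=4))
E
```

```text
pin n 2315
pin z 0.13791253427437514 ((579.0034790039062, -46.94559097290039), 22.198589324951172)
plate z 0.10084832252415221
3219 ((-9.319778442382812, -1.0035820007324219), (83.58843994140625, 71.1358642578125), 89.7524185180664) [-44.9823658  -42.84192154] [26.38387116 40.76005326]
tool in bracket [-105.18014631   -0.50959889] 0.40394996999195115 t 24.475 F [-0.5  0.4 -0.2]
```

View pics/w14.png

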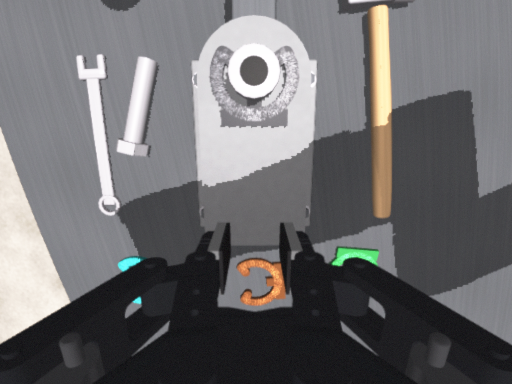

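View pics/s14z.png

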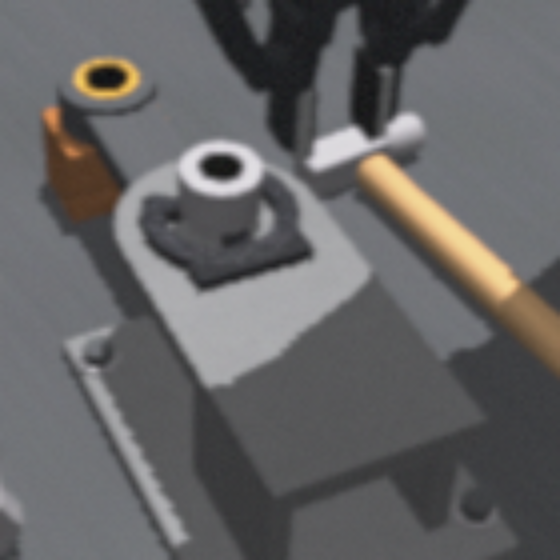

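```bash
python3 -c "
from workcell import arm
print(arm.sign_off())"
```

```text
the job is handed in; nothing more can be done
None
```

The pin is drawn up to its stop and the steel clip is home round its groove. I handed the job in at about 24.5 s of the 64 s allowed.

- **Pin:** I gripped the head and raised it until it would go no further. At the stop the upward pull rose to 39 N with no more movement. The head measured about 37 mm above the plate, and it read the same after release and after the clip was on.
- **Clip:** I pushed its back edge with two fingertips, which squared it up and steered it into line. The push rose to about 13 N as the jaws spread, then fell to about 0 as they closed. It rose again to about 13 N when the prong met the groove, and I stopped there.
- **Last checks:** The clip lies flat, its width is back to the relaxed 83.6 mm, and its centre is within about 1 mm of the pin's axis, which is about what the cameras can resolve. The hand is clear, and I never moved or touched the other things on the bench.
- **What went wrong on the way:**
  - After turning the gripper half round, I first moved it 24 mm away from the clip by mistake and then corrected it; nothing was touched.
  - While lifting the pin, the grip seems to have slipped on the head by 1 to 2 mm, so I raised the grip force from 70 to 100 N to reach the stop.

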